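# Build the sieve column on the shaker

### The arm

A 6-joint arm with a two-finger parallel gripper is mounted at the origin on a cart in front of the work surface, level with it; the furniture and walls round the work are solid. World frame = base frame: x ahead of the robot, y to its left, z up, the work surface at z = 0. Lengths are in mm, angles in degrees, forces in N, time in s.
With the tool pointing down it reaches from about 350 to 850 mm from the base axis. Payload 8.1 kg.
Tool frame: the origin (TCP) lies on the centre line of the jaws, within the pads' length; the fingertips stand 19 mm ahead of it and the grasp point (between the pads) is the TCP; z points along the fingers, y is the line along which they close (so a half turn about z gives the same grasp; the last joint's range is limited). The gripper opens to 85 mm and grips with 20 to 120 N. Pads are 22 mm wide; open, the fingers measure 114 mm over their backs; the gripper's body (76 mm by 85 mm) begins 54 mm behind the grasp point. The pads swing forward as they close: fully open they stand 13 mm farther back than shut.
Start: joints at [-79.664, 7.471, 85.268, -0, 87.261, -4.893], TCP at [157.629, -578.929, 250.292] pointing down, gripper open.
Joint ranges: [-169.43, 169.43], [-51.17, 129.36], [1.28, 143.12], [-76.62, 256.62], [0, 156.53], [-152.29, 152.29]. Speed limits (degrees/s): [136.94, 136.94, 159.86, 180, 180, 180].

### API

Orientations are given as [roll, pitch, yaw] about the fixed x, y, z axes, in that order (R = Rz(yaw) Ry(pitch) Rx(roll)).
In Python, from bench import r gives the robot as it stands. The module is installed in compiled form; this text tells all that it offers.
- The arm moves only by the tool servo_tool, never from a script. Its arguments are lists of equal length, an entry for each row: "fingers": the finger opening in m, from 0 to 0.0854; "linear": the shift along the tool's x, y, z in m, a list of three; "rotation": the turn, a rotation vector about the tool's x, y, z in degrees, a list of three. A call has 1 to 10 rows; each row is the pose to reach, as a shift and turn from the pose commanded when the call began, along the tool's axes at that moment; what a row does not reach only later rows make up. A row lasts 1/10 s, in which the tool goes at most 50 mm and 8.59 degrees, less where a joint would pass 70% of its speed; a pose out of reach is approached as far as the arm can. A call with a gripper value outside its range is refused whole. The fingers move at their own pace and stop on an object; "force" is the grip in N (left out, the last holds). Time passes only in rows, so rows that repeat a pose let the fingers close. It gives the time, the measured TCP pose, the force, the opening and the grip force at its end, in the units of the state.
- r.sense(): the state, without advancing time (a new reading comes with each control period).
- r.snapshot(name): name is "scene" or "top" or "wrist"; returns a dict with "frame" (400x640x3 uint8, red, green, blue), "fx", "fy", "cx", "cy" (pixels), "camera_from_world" (4x4, takes a point from world to camera coordinates). Camera axes: x right, y up, looking along -z (the intrinsics and any distortion apply to the point x, -y, -z); pixel columns grow to the right and rows downward; lengths in mm; the calibration is good to about 2 mm. A picture is of the moment at which its call begins. There is no depth.
- r.hand_in(): hands the job in; it is judged then, once.
The state is a dict: "time": time; "joint_pos": joint angles; "qd": joint speeds; "joint_efforts": joint torques, N m; "tool_pos": TCP position; "tcp_rot": TCP orientation; "ft_force": force on the tool from outside, world axes, zero at the start; "wrist_torque": the same for the moment, N m; "finger_gap": finger opening in mm; "grip_force": force on a finger pad.
Only numpy, scipy, OpenCV 4.12 (cv2) and the standard library are available. Lean on these libraries where they do the work, as an engineer would, in place of code of your own. Each camera call takes 0.05 s, during which the arm holds its last target. There are 200 camera calls.

### The job

Get the sieve shaker ready for the next sample: build the column on its steel pan one part at a time from the bottom up, first the blue sieve, then the green, then the yellow, and the black lid on top, each upright and properly seated in the one below. The red sieve is not needed; leave it and the bottles and timer standing where they are.

Things in the scene. Friction and masses are not known exactly. Their poses are not given: they have to be found in the camera images.
- shaker: white sieve shaker, fixed, 96 x 96 mm, 42 mm high, display and knob on its front (-x). On its middle a fixed round steel pan, open at the top: 56 mm outside, 50 mm mouth, rim 70 mm above the worktop. Origin: on the worktop under the pan's centre, z up. The first sieve's origin, seated, is 63 mm above the worktop; each further part stands 26 mm higher.
- sieve_blue: sieve with a blue frame, fine steel mesh. Round. Frame 56 mm outside diameter from 7 to 33 mm above the origin (3 mm wall, open 50 mm mouth, rim at 33 mm), on a tapered foot (38 mm diameter at its bottom, 45 mm at 7 mm) that drops into the mouth of the part underneath until the frame rests on its rim. Origin: centre of the foot's underside, z up. Stands on its foot at the start; about 80 g.
- sieve_green: sieve with a green frame, medium steel mesh. Same form and size as the blue one: 56 mm diameter, 33 mm high, foot 7 mm; origin at the centre of the underside of the foot.
- sieve_yellow: sieve with a yellow frame, coarse steel mesh. Same form and size as the blue one: 56 mm diameter, 33 mm high, foot 7 mm; origin at the centre of the underside of the foot.
- sieve_lid: closed black lid of the sieve column with a small white knob in the middle of its top. Same tapered 7 mm foot as the sieves, 56 mm diameter from 7 to 29 mm above the origin, knob 16 mm in diameter up to 41 mm. Origin: centre of the underside of the foot, z up. About 70 g. Best gripped across its 56 mm rim, like the sieves.
- sieve_red: sieve with a red frame, same form as the others, NOT part of this column: it stays where it stands.
- stain_a: purple stain bottle with a white cap, 38 mm diameter, 88 mm high, loose, a bystander. Origin: centre of its underside.
- timer: white lab timer lying flat, 64 x 66 x 20 mm, loose, a bystander. Origin: centre of its underside.
- oil_bottle: small amber bottle with a black dropper cap, 25 mm diameter, 62 mm high, loose, a bystander. Origin: centre of its underside.

How it is judged:
By the outcome, as a careful person would: the job done as asked, in the order asked, and still so for the second after the job is handed in, with the robot touching nothing.
It also fails if it takes over 104 s, if anything falls off the work surface, if the arm or the gripper's body presses on something with over 40 N, if the wrist force passes 120 N, or if a joint passes its speed limit or range.

## Working session

There is one attempt and no reset: what is moved stays moved. The work goes in short steps, Python scripts to look and compute and a tool call to move; the robot and the scene stay as the last step left them, time stands still between calls to the robot, and variables do not carry over. Pictures are saved under pics/ and viewed, at most 14 in all, crops included, and the job is handed in when it is done.

Besides the shell and the picture viewer there is one more tool, called after "Emit:" in YAML: its name, and indented under it one key for each argument. servo_tool: Moves the arm, as the interface text tells. Its arguments: {"type":"object","properties":{"fingers":{"type":"array","items":{"type":"number"}},"linear":{"type":"array","items":{"type":"array","items":{"type":"number"}}},"rotation":{"type":"array","items":{"type":"array","items":{"type":"number"}}},"force":{"type":"number"}},"required":["fingers","linear","rotation"]}

```bash
mkdir -p pics
cat > h.py <<'E'
import numpy as np, cv2
from bench import r
def snap(cam,fn):
    s=r.snapshot(cam); cv2.imwrite('pics/'+fn+'.png',s['frame'][:,:,::-1]); np.savez('pics/'+fn+'.npz',**{k:s[k] for k in s}); return s
def ray(s,u,v,z):
    T=np.array(s['camera_from_world']); R=T[:3,:3]; c=-R.T@T[:3,3]
    d=R.T@np.array([(u-s['cx'])/s['fx'],-(v-s['cy'])/s['fy'],-1.]); return c+d*(z-c[2])/d[2]
def proj(s,p):
    T=np.array(s['camera_from_world']); q=T[:3,:3]@np.array(p)+T[:3,3]
    return s['cx']+s['fx']*q[0]/-q[2], s['cy']+s['fy']*q[1]/q[2]
E
python3 - <<'E'
from h import *
for c in['top','scene']:
    s=snap(c,c+'0');T=np.array(s['camera_from_world']);print(c,s['fx'],s['cx'],s['cy'],-T[:3,:3].T@T[:3,3],[k for k in s])
print(r.sense())
E
```

```text
top 387.35143578140014 320.7570594405591 200.75636092701578 [ 322.03697317    4.46333297 1173.11738612] ['frame', 'fx', 'fy', 'cx', 'cy', 'camera_from_world']
scene 385.82262912095644 319.899409056112 197.72662766378963 [-207.00760411  499.66755913  630.23779473] ['frame', 'fx', 'fy', 'cx', 'cy', 'camera_from_world']
{'time': 0.1, 'joint_pos': array([-7.96648513e+01,  7.51167763e+00,  8.53236536e+01, -4.11287110e-04,
        8.72617679e+01, -4.89343256e+00]), 'qd': array([ 0.01844641, -0.17092915, -0.1339514 ,  0.00113941, -0.0243677 ,
        0.01309945]), 'joint_efforts': array([ 1.16175470e-03, -5.70949566e+01, -5.01942337e+01, -2.00846266e-04,
        8.08463461e-03, -1.90648393e-05]), 'tool_pos': array([ 157.53330409, -578.46433633,  249.33407524]), 'tcp_rot': array([-1.79903220e+02, -7.87353262e-03,  1.52285946e+01]), 'ft_force': array([ 0.13977397,  0.50590548, -0.41757518]), 'wrist_torque': array([-0.00433274,  0.03908507, -0.04478266]), 'grip_force': 0.0, 'finger_gap': 85.24642069639604}
```

View pics/top0.png

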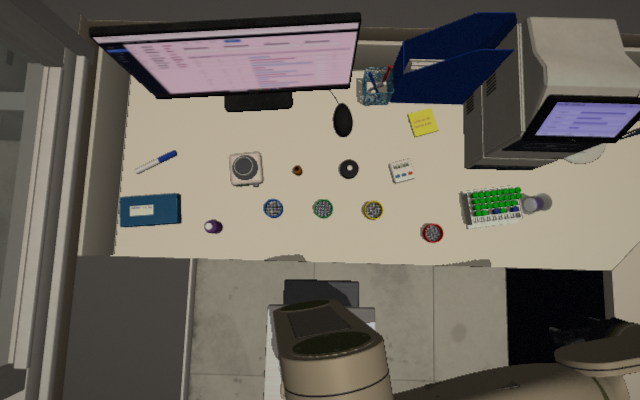

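View pics/scene0.png

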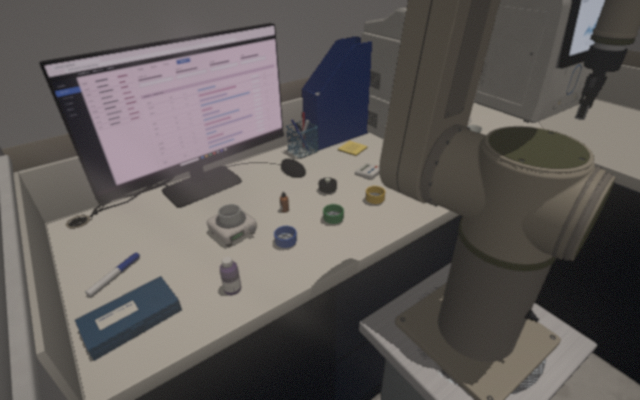

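The top view shows the shaker at (246,169), blue (273,208), green (323,209), yellow (372,210), lid (348,169), red (431,232), purple bottle (212,227), oil bottle (297,170) and timer (402,170). The scene view agrees.

Run:
```python
from h import *
s=dict(np.load('pics/top0.npz'))
cv2.imwrite('pics/topc.png',cv2.resize(s['frame'][140:250,195:455,::-1],None,fx=3,fy=3,interpolation=cv2.INTER_CUBIC))
for n,u,v,z in[('pan',245.5,168,70),('blue',273,208.5,33),('green',323,209,33),('yellow',372,210,33),('lid',348.5,169,29),('red',431.5,232.5,33),('oil',297,170,60),('stain',210,227,88),('timer',402,170.5,20)]:print(n,ray(s,u,v,z).round())
```

```text
pan [545. 232.  70.]
blue [433. 152.  33.]
green [436.   4.  33.]
yellow [ 437. -141.   33.]
lid [559. -69.  29.]
red [ 375. -316.   33.]
oil [546.  83.  60.]
stain [371. 319.  88.]
timer [ 561. -232.   20.]
```

View pics/topc.png

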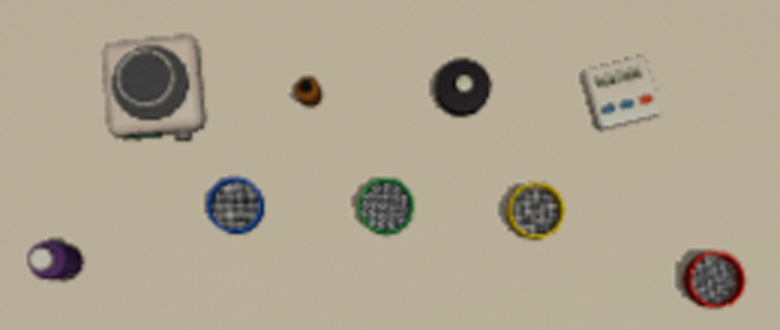

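The crop shows the pan rim centred at crop (144,76), which is full-frame (243,165). The other parts are where estimated. Heading toward blue.

Emit:
servo_tool:
  fingers: [0.085,0.085,0.085,0.085,0.085,0.085,0.085,0.085,0.085,0.085]
  linear:
    - [0.336,-0.197,0]
    - [0.336,-0.197,0]
    - [0.336,-0.197,0]
    - [0.336,-0.197,0]
    - [0.336,-0.197,0]
    - [0.336,-0.197,0]
    - [0.336,-0.197,0]
    - [0.336,-0.197,0]
    - [0.336,-0.197,0]
    - [0.336,-0.197,0]
  rotation:
    - [0,0,15.23]
    - [0,0,15.23]
    - [0,0,15.23]
    - [0,0,15.23]
    - [0,0,15.23]
    - [0,0,15.23]
    - [0,0,15.23]
    - [0,0,15.23]
    - [0,0,15.23]
    - [0,0,15.23]

```text
time: 1.1
tool_pos: [430.3, -299.8, 249.8]
tcp_rot: [-180.0, 0.1, 0.1]
ft_force: [-0.9, -0.8, -1.0]
finger_gap: 85.2
grip_force: 0.0
```

Emit:
servo_tool:
  fingers: [0.085,0.085,0.085,0.085,0.085,0.085,0.085,0.085,0.085,0.085]
  linear:
    - [0,-0.3,0]
    - [0,-0.3,0]
    - [0,-0.3,0]
    - [0,-0.3,0]
    - [0,-0.3,0]
    - [0,-0.3,0]
    - [0,-0.3,0]
    - [0,-0.3,0]
    - [0,-0.3,0]
    - [0,-0.3,0]
  rotation:
    - [0,0,0]
    - [0,0,0]
    - [0,0,0]
    - [0,0,0]
    - [0,0,0]
    - [0,0,0]
    - [0,0,0]
    - [0,0,0]
    - [0,0,0]
    - [0,0,0]

```text
time: 2.1
tool_pos: [430.1, -2.4, 250.2]
tcp_rot: [180.0, 0.0, -0.2]
ft_force: [-0.1, 0.1, -0.0]
finger_gap: 84.9
grip_force: 0.0
```

Run:
```python
from h import *
s=snap('wrist','w1');T=np.array(s['camera_from_world']);print(s['fx'],s['cx'],s['cy'],-T[:3,:3].T@T[:3,3],T[:3,:3].round(3))
print(r.sense()['tool_pos'])
```

```text
305.5327874037193 317.97322287291047 199.8190273302567 [505.44749058  -2.67596638 374.60806803] [[-0.002 -1.     0.   ]
 [ 0.957 -0.002 -0.291]
 [ 0.291 -0.     0.957]]
[430.10874008  -2.31137341 250.19194862]
```

View pics/w1.png

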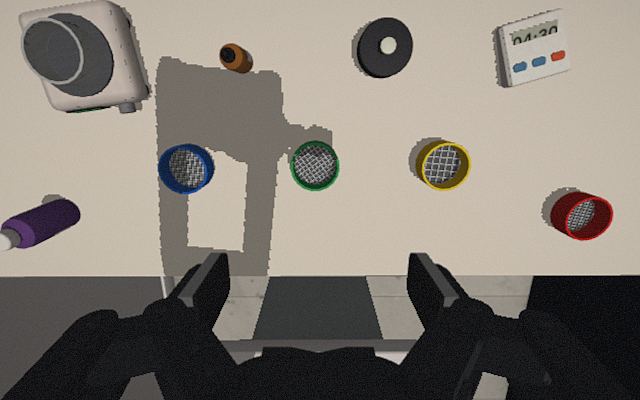

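The wrist view shows all the parts: blue (186,168), green (315,165), yellow (444,165), lid (385,47), pan rim about (53,50). Next I fit cylinder silhouettes and enlarge the pan.

```bash
cat >> h.py <<'E'
from scipy.optimize import minimize
def hullmask(s,x,y,prof):
    pts=[proj(s,(x+R*np.cos(a),y+R*np.sin(a),z)) for R,z in prof for a in np.linspace(0,6.28,40)]
    h=cv2.convexHull(np.array(pts,np.float32))[:,0]
    m=np.zeros((1600,2560),np.uint8); cv2.fillConvexPoly(m,(h*4+1.5).round().astype(np.int32),1); return cv2.resize(m.astype(np.float32),(640,400),interpolation=cv2.INTER_AREA)
def fit(s,mask,x,y,prof):
    n,l,st,c=cv2.connectedComponentsWithStats(cv2.morphologyEx(mask.astype(np.uint8),cv2.MORPH_CLOSE,np.ones((5,5))))
    u,v=proj(s,(x,y,20)); k=1+np.argmin([np.hypot(*(c[i]-[u,v]))-(st[i,4]>300)*1000 for i in range(1,n)])
    p=np.argwhere(l==k)[:,::-1].astype(np.int32)
    f=np.zeros((400,640),np.uint8); cv2.fillConvexPoly(f,cv2.convexHull(p),1)
    o=minimize(lambda q:np.abs(hullmask(s,q[0],q[1],prof)-f).sum(),[x,y],method='Nelder-Mead',options=dict(initial_simplex=[[x,y],[x+6,y],[x,y+6]]))
    return o.x.round(1),o.fun,f.sum()
SV=[(28,33),(28,7)]; LID=[(28,29),(28,7)]
def masks(s):
    H=cv2.cvtColor(s['frame'],cv2.COLOR_RGB2HSV).astype(int);h,sa,v=H[...,0],H[...,1],H[...,2]
    return dict(blue=(h>100)&(h<125)&(sa>130),green=(h>45)&(h<85)&(sa>100),yellow=(h>20)&(h<33)&(sa>130),lid=(v<65)&(sa<80))
E
python3 - <<'E'
from h import *
s=dict(np.load('pics/w1.npz'));M=masks(s)
for n,x,y,p in[('blue',433,152,SV),('green',436,4,SV),('yellow',437,-141,SV),('lid',559,-69,LID)]:print(n,fit(s,M[n],x,y,p))
f=s['frame'][:,:,::-1]
cv2.imwrite('pics/c1.png',cv2.resize(f[0:125,0:160],None,fx=4.5,fy=4.5,interpolation=cv2.INTER_CUBIC))
for u,v in[(53,50)]:print(ray(s,u,v,70))
E
```

```text
blue (array([436.7, 151.4]), np.float64(104.625), np.uint64(2167))
green (array([440. ,   1.3]), np.float64(89.0625), np.uint64(1905))
yellow (array([ 440. , -147.8]), np.float64(87.125), np.uint64(2176))
lid (array([563.8, -71.9]), np.float64(103.625), np.uint64(2651))
[555.37029562 237.44118781  70.        ]
```

View pics/c1.png

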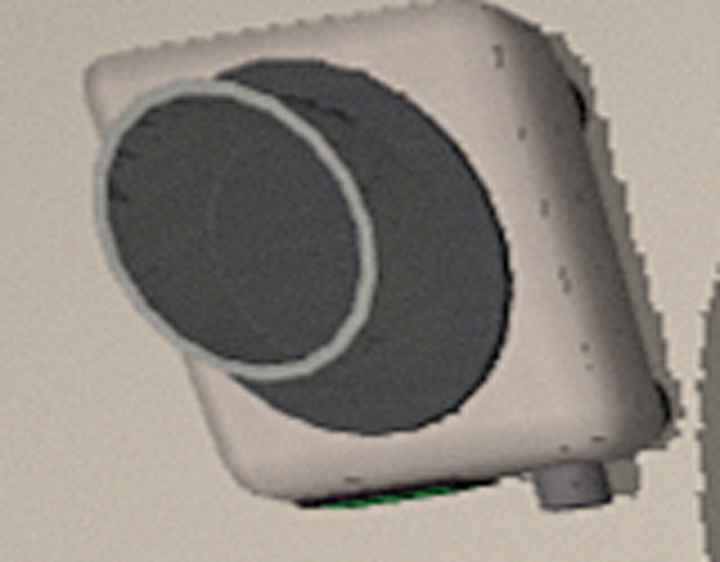

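The pan rim spans crop x 95–376, y 78–380, so its centre is at image (52.2,50.8). I'll refine that when closer, and pick up blue first.

Emit:
servo_tool:
  fingers: [0.085,0.085,0.085,0.085,0.085,0.085,0.085,0.085,0.085,0.085]
  linear:
    - [0.0065,-0.152,0.13]
    - [0.0065,-0.152,0.13]
    - [0.0065,-0.152,0.13]
    - [0.0065,-0.152,0.13]
    - [0.0065,-0.152,0.13]
    - [0.0065,-0.152,0.16]
    - [0.0065,-0.152,0.19]
    - [0.0065,-0.152,0.21]
    - [0.0065,-0.152,0.223]
    - [0.0065,-0.152,0.223]
  rotation:
    - [0,0,0]
    - [0,0,0]
    - [0,0,0]
    - [0,0,0]
    - [0,0,0]
    - [0,0,0]
    - [0,0,0]
    - [0,0,0]
    - [0,0,0]
    - [0,0,0]

```text
time: 3.15
tool_pos: [435.8, 150.0, 26.0]
tcp_rot: [180.0, 0.2, -0.1]
ft_force: [-0.6, -0.4, 0.3]
finger_gap: 85.0
grip_force: 0.0
```

Emit:
servo_tool:
  fingers: [0.065,0.05,0.05,0.05,0.05,0.05,0.05,0.05]
  linear:
    - [0,0,0]
    - [0,0,0]
    - [0,0,0]
    - [0,0,0]
    - [0,0,0]
    - [0,0,0]
    - [0,0,0]
    - [0,0,0]
  rotation:
    - [0,0,0]
    - [0,0,0]
    - [0,0,0]
    - [0,0,0]
    - [0,0,0]
    - [0,0,0]
    - [0,0,0]
    - [0,0,0]
  force: 30

```text
time: 3.95
tool_pos: [438.0, 151.5, 29.2]
tcp_rot: [-180.0, -0.2, 0.0]
ft_force: [-1.4, -2.0, 5.3]
finger_gap: 56.0
grip_force: 31.1
```

Emit:
servo_tool:
  fingers: [0.05,0.05,0.05,0.05,0.05,0.05,0.05,0.05,0.05,0.05]
  linear:
    - [0,0,-0.02]
    - [0,0,-0.05]
    - [0,0,-0.09]
    - [0,0,-0.13]
    - [0.01,-0.01,-0.15]
    - [0.03,-0.02,-0.15]
    - [0.05,-0.035,-0.15]
    - [0.06,-0.05,-0.15]
    - [0.06,-0.05,-0.15]
    - [0.06,-0.05,-0.15]
  rotation:
    - [0,0,0]
    - [0,0,0]
    - [0,0,0]
    - [0,0,0]
    - [0,0,0]
    - [0,0,0]
    - [0,0,0]
    - [0,0,0]
    - [0,0,0]
    - [0,0,0]

```text
time: 4.95
tool_pos: [496.6, 201.5, 177.8]
tcp_rot: [180.0, -0.0, 0.0]
ft_force: [-0.2, 0.3, -0.8]
finger_gap: 55.6
grip_force: 32.4
```

Run:
```python
from h import *
s=snap('wrist','w2');q=r.sense();print(q['tool_pos'],q['tcp_rot'],q['ft_force'],q['finger_gap'])
```

```text
[496.29872401 201.15893043 177.63704224] [ 1.79988288e+02 -4.78288880e-03  2.25944074e-02] [ 0.04517493 -0.81113704 -1.30451713] 55.59190181044993
```

View pics/w2.png

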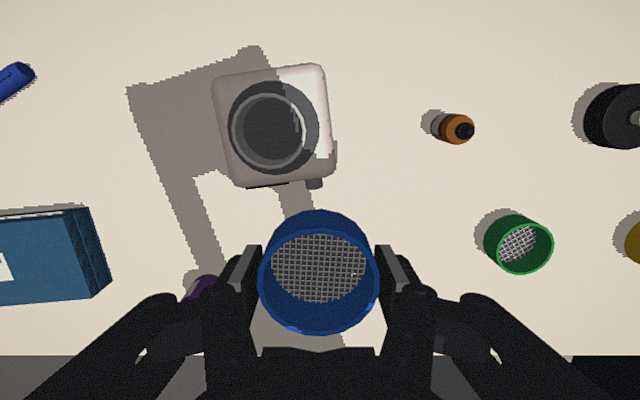

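Blue is held level at about (318,272), and the pan rim is at about (268,131). Measuring both offsets.

```bash
cat >> h.py <<'E'
def hold(s,mask,tcp,prof,dz=27):
    """offset of held part from TCP: dx,dy and dz of origin below TCP"""
    n,l,st,c=cv2.connectedComponentsWithStats(cv2.morphologyEx(mask.astype(np.uint8),cv2.MORPH_CLOSE,np.ones((5,5))))
    k=1+np.argmax(st[1:,4]); f=np.zeros((400,640),np.uint8); cv2.fillConvexPoly(f,cv2.convexHull(np.argwhere(l==k)[:,::-1].astype(np.int32)),1)
    g=lambda q:np.abs(hullmask(s,tcp[0]+q[0],tcp[1]+q[1],[(R,z+tcp[2]-q[2]) for R,z in prof])-f).sum()
    o=minimize(g,[0,0,dz],method='Nelder-Mead',options=dict(initial_simplex=[[0,0,dz],[4,0,dz],[0,4,dz],[0,0,dz+5]])); return o.x.round(1),o.fun,f.sum()
E
python3 - <<'E'
from h import *
s=dict(np.load('pics/w2.npz'));t=np.array([496.3,201.2,177.6])
print(hold(s,masks(s)['blue'],t,SV))
print(ray(s,268,131,70))
cv2.imwrite('pics/c2.png',cv2.resize(s['frame'][55:195,200:345,::-1],None,fx=4,fy=4,interpolation=cv2.INTER_CUBIC))
E
```

```text
(array([-45253.4, -28098.8,  83430.7]), np.float64(9171.0625), np.uint64(9171))
[554.85771133 238.602997    70.        ]
```

View pics/c2.png

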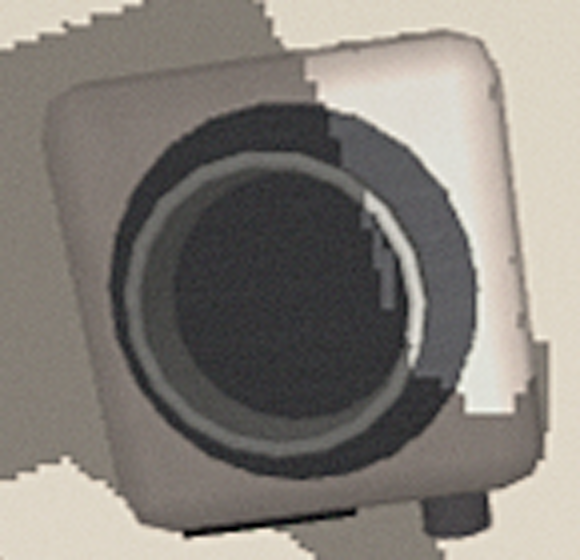

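```bash
sed -i 's/    k=1+np.argmax(st\[1:,4\]); f=/    u,v=proj(s,tcp); k=1+np.argmin([np.hypot(*(c[i]-[u,v]))-(st[i,4]>800)*1000 for i in range(1,n)]); f=/' h.py
python3 - <<'E'
from h import *
s=dict(np.load('pics/w2.npz'));t=np.array([496.3,201.2,177.6])
print(hold(s,masks(s)['blue'],t,SV))
print(ray(s,268.6,130.6,70))
s1=dict(np.load('pics/w1.npz'));print(ray(s1,52.1,50.6,70))
E
```

```text
(array([-2.1,  0.1, 30.5]), np.float64(714.5625), np.uint64(12705))
[555.14952059 238.14373683  70.        ]
[554.8768303  238.38322227  70.        ]
```

Emit:
servo_tool:
  fingers: [0.05,0.05,0.05,0.05,0.05,0.05,0.05,0.05,0.05]
  linear:
    - [0.02,-0.012,0]
    - [0.04,-0.025,0]
    - [0.055,-0.034,0.01]
    - [0.0605,-0.037,0.03]
    - [0.0605,-0.037,0.05]
    - [0.0605,-0.037,0.06]
    - [0.0605,-0.037,0.067]
    - [0.0605,-0.037,0.07]
    - [0.0605,-0.037,0.07]
  rotation:
    - [0,0,0]
    - [0,0,0]
    - [0,0,0]
    - [0,0,0]
    - [0,0,0]
    - [0,0,0]
    - [0,0,0]
    - [0,0,0]
    - [0,0,0]

```text
time: 5.9
tool_pos: [557.2, 238.3, 107.7]
tcp_rot: [-180.0, -0.0, -0.0]
ft_force: [-0.8, 0.9, -1.4]
finger_gap: 55.6
grip_force: 32.4
```

Run:
```python
from h import *
s=snap('wrist','w3');q=r.sense();print(q['tool_pos'],q['tcp_rot'],q['ft_force'],q['finger_gap']);print(hold(s,masks(s)['blue'],q['tool_pos'],SV))
```

```text
[557.4453754  238.39836037 108.17053766] [-1.79980381e+02 -5.99667689e-02 -8.48987346e-03] [-0.2600678  -0.40752799 -1.50399509] 55.38179129036903
(array([-2.1, -0.3, 30.4]), np.float64(661.1875), np.uint64(12748))
```

View pics/w3.png

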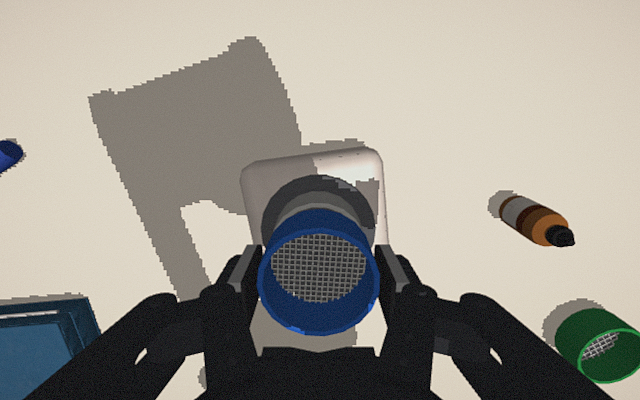

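Blue is centred over the pan (sieve at x≈318, pan at x≈319). Lowering with a force check.

Emit:
servo_tool:
  fingers: [0.05,0.05,0.05,0.05,0.05,0.05,0.05,0.05]
  linear:
    - [0,0,0.004]
    - [0,0,0.008]
    - [0,0,0.011]
    - [0,0,0.013]
    - [0,0,0.0145]
    - [0,0,0.015]
    - [0,0,0.015]
    - [0,0,0.015]
  rotation:
    - [0,0,0]
    - [0,0,0]
    - [0,0,0]
    - [0,0,0]
    - [0,0,0]
    - [0,0,0]
    - [0,0,0]
    - [0,0,0]

```text
time: 6.75
tool_pos: [557.2, 238.5, 92.4]
tcp_rot: [-180.0, -0.0, -0.0]
ft_force: [0.7, 0.5, -0.3]
finger_gap: 55.6
grip_force: 32.4
```

Emit:
servo_tool:
  fingers: [0.05,0.05,0.05,0.05]
  linear:
    - [0,0,0.001]
    - [0,0,0.0015]
    - [0,0,0.0015]
    - [0,0,0.0015]
  rotation:
    - [0,0,0]
    - [0,0,0]
    - [0,0,0]
    - [0,0,0]

```text
time: 7.15
tool_pos: [557.3, 238.5, 92.2]
tcp_rot: [-180.0, -0.0, -0.0]
ft_force: [-5.5, -2.9, 9.9]
finger_gap: 55.7
grip_force: 33.3
```

Emit:
servo_tool:
  fingers: [0.056,0.065,0.075,0.085,0.085,0.085]
  linear:
    - [0,0,-0.001]
    - [0,0,-0.001]
    - [0,0,-0.001]
    - [0,0,-0.001]
    - [0,0,-0.001]
    - [0,0,-0.001]
  rotation:
    - [0,0,0]
    - [0,0,0]
    - [0,0,0]
    - [0,0,0]
    - [0,0,0]
    - [0,0,0]

```text
time: 7.75
tool_pos: [557.0, 238.4, 91.6]
tcp_rot: [180.0, 0.0, -0.0]
ft_force: [-0.5, -0.4, 0.0]
finger_gap: 85.2
grip_force: 0.0
```

Emit:
servo_tool:
  fingers: [0.085,0.085,0.085,0.085,0.085,0.085]
  linear:
    - [0,0,-0.02]
    - [0,0,-0.06]
    - [0,0,-0.1]
    - [0,0,-0.13]
    - [0,0,-0.13]
    - [0,0,-0.13]
  rotation:
    - [0,0,0]
    - [0,0,0]
    - [0,0,0]
    - [0,0,0]
    - [0,0,0]
    - [0,0,0]

```text
time: 8.35
tool_pos: [557.7, 238.6, 222.8]
tcp_rot: [-180.0, -0.1, -0.0]
ft_force: [-0.2, 0.5, -0.0]
finger_gap: 85.0
grip_force: 0.0
```

Run:
```python
from h import *
s=snap('wrist','w4');q=r.sense();print(q['time'],q['tool_pos'],q['ft_force'],q['finger_gap'])
M=masks(s);print(fit(s,M['blue'],555,238,[(28,96),(28,70)]));print(fit(s,M['green'],440,1,SV))
cv2.imwrite('pics/c4.png',cv2.resize(s['frame'][120:400,220:640,::-1],None,fx=1.7,fy=1.7))
```

```text
8.4 [556.81577228 238.34027253 221.0816837 ] [-0.28884447 -0.27848449 -0.59803501] 85.03435973923686
(array([556.4, 238.5]), np.float64(104.4375), np.uint64(3371))
(array([440.3,   0.8]), np.float64(122.125), np.uint64(2222))
```

View pics/c4.png

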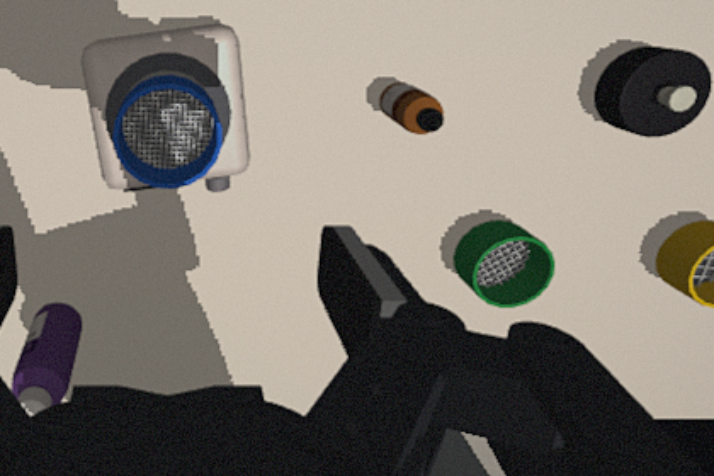

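Blue is seated (cylinder fit at 556.4, 238.5, upright). Green is next, at (440.2, 1).

Emit:
servo_tool:
  fingers: [0.085,0.085,0.085,0.085,0.085,0.085,0.085,0.085,0.085]
  linear:
    - [-0.117,0.2374,0]
    - [-0.117,0.2374,0]
    - [-0.117,0.2374,0]
    - [-0.117,0.2374,0]
    - [-0.117,0.2374,0.05]
    - [-0.117,0.2374,0.07]
    - [-0.117,0.2374,0.1]
    - [-0.117,0.2374,0.12]
    - [-0.117,0.2374,0.12]
  rotation:
    - [0,0,0]
    - [0,0,0]
    - [0,0,0]
    - [0,0,0]
    - [0,0,0]
    - [0,0,0]
    - [0,0,0]
    - [0,0,0]
    - [0,0,0]

```text
time: 9.3
tool_pos: [435.9, 1.2, 96.8]
tcp_rot: [-179.9, 0.5, -0.0]
ft_force: [-0.3, 0.1, -0.0]
finger_gap: 85.1
grip_force: 0.0
```

Emit:
servo_tool:
  fingers: [0.085,0.085,0.085,0.085,0.085]
  linear:
    - [0,0,0.03]
    - [0,0,0.06]
    - [0,0,0.0725]
    - [0,0,0.0725]
    - [0,0,0.0725]
  rotation:
    - [0,0,0]
    - [0,0,0]
    - [0,0,0]
    - [0,0,0]
    - [0,0,0]

```text
time: 9.8
tool_pos: [440.7, 1.1, 30.2]
tcp_rot: [-180.0, -0.0, 0.0]
ft_force: [0.8, 0.3, 0.3]
finger_gap: 84.9
grip_force: 0.0
```

Emit:
servo_tool:
  fingers: [0.065,0.05,0.05,0.05,0.05,0.05,0.05,0.05]
  linear:
    - [0,0,0]
    - [0,0,0]
    - [0,0,0]
    - [0,0,0]
    - [0,0,0]
    - [0,0,0]
    - [0,0,0]
    - [0,0,0]
  rotation:
    - [0,0,0]
    - [0,0,0]
    - [0,0,0]
    - [0,0,0]
    - [0,0,0]
    - [0,0,0]
    - [0,0,0]
    - [0,0,0]
  force: 30

```text
time: 10.6
tool_pos: [441.3, 0.9, 30.9]
tcp_rot: [180.0, -0.1, -0.0]
ft_force: [-1.3, -0.1, 6.0]
finger_gap: 53.6
grip_force: 31.0
```

Emit:
servo_tool:
  fingers: [0.05,0.05,0.05,0.05,0.05,0.05]
  linear:
    - [0,0,-0.01]
    - [0,0,-0.03]
    - [0,0,-0.06]
    - [0,0,-0.08]
    - [0,0,-0.08]
    - [0,0,-0.08]
  rotation:
    - [0,0,0]
    - [0,0,0]
    - [0,0,0]
    - [0,0,0]
    - [0,0,0]
    - [0,0,0]

```text
time: 11.2
tool_pos: [440.6, 0.9, 110.1]
tcp_rot: [180.0, -0.1, -0.0]
ft_force: [-1.3, -0.7, -1.1]
finger_gap: 53.9
grip_force: 32.4
```

Run:
```python
from h import *
s=snap('wrist','w5');q=r.sense();print(q['time'],q['tool_pos'],q['ft_force'],q['finger_gap'])
M=masks(s);print(hold(s,M['green'],q['tool_pos'],SV))
cv2.imwrite('pics/c5.png',cv2.resize(s['frame'][180:380,160:480,::-1],None,fx=2.4,fy=2.4))
```

```text
11.25 [439.78019015   1.04420635 109.05752237] [-0.47065442  0.32098184 -2.02172457] 54.07036429333147
(array([-0.7, -0.8, 29.6]), np.float64(1288.625), np.uint64(13094))
```

View pics/c5.png

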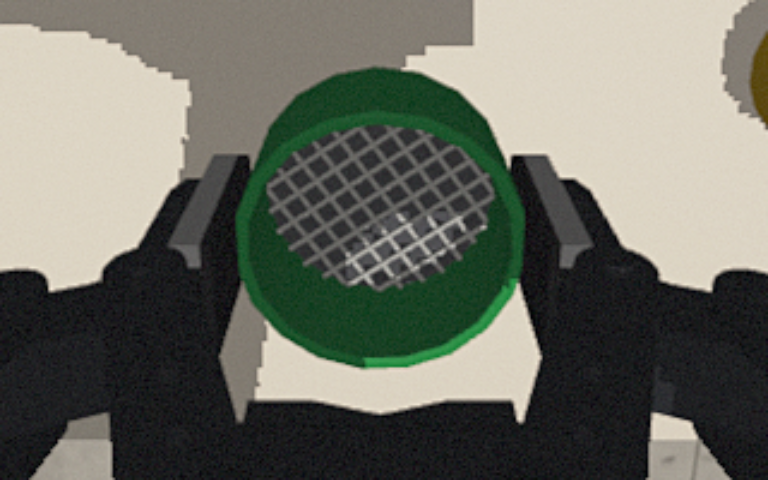

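Green is held level: rim centre at crop (380,240), ellipse aspect the same as blue had. Moving it over the column.

Emit:
servo_tool:
  fingers: [0.05,0.05,0.05,0.05,0.05,0.05,0.05,0.05,0.05,0.05]
  linear:
    - [0,0,-0.03]
    - [0.01,-0.02,-0.055]
    - [0.025,-0.051,-0.065]
    - [0.042,-0.086,-0.065]
    - [0.06,-0.122,-0.065]
    - [0.078,-0.16,-0.065]
    - [0.096,-0.196,-0.065]
    - [0.109,-0.222,-0.065]
    - [0.1166,-0.238,-0.065]
    - [0.1166,-0.238,-0.06]
  rotation:
    - [0,0,0]
    - [0,0,0]
    - [0,0,0]
    - [0,0,0]
    - [0,0,0]
    - [0,0,0]
    - [0,0,0]
    - [0,0,0]
    - [0,0,0]
    - [0,0,0]

```text
time: 12.25
tool_pos: [556.6, 240.9, 167.8]
tcp_rot: [-180.0, 0.1, 0.1]
ft_force: [0.3, -0.5, 0.3]
finger_gap: 53.8
grip_force: 32.4
```

Emit:
servo_tool:
  fingers: [0.05,0.05,0.05,0.05,0.05,0.05]
  linear:
    - [0,0,0.01]
    - [0,0,0.02]
    - [0,0,0.03]
    - [0,0,0.035]
    - [0,0,0.035]
    - [0,0,0.035]
  rotation:
    - [0,0,0]
    - [0,0,0]
    - [0,0,0]
    - [0,0,0]
    - [0,0,0]
    - [0,0,0]

```text
time: 12.85
tool_pos: [556.8, 238.8, 134.5]
tcp_rot: [-180.0, -0.0, -0.0]
ft_force: [-0.2, -0.3, -0.4]
finger_gap: 53.9
grip_force: 32.4
```

Run:
```python
from h import *
s=snap('wrist','w6');q=r.sense();print(q['time'],q['tool_pos'],q['ft_force'],q['finger_gap'])
M=masks(s);print(hold(s,M['green'],q['tool_pos'],SV))
cv2.imwrite('pics/c6.png',cv2.resize(s['frame'][120:380,160:480,::-1],None,fx=2.2,fy=2.2))
```

```text
12.9 [557.02952322 238.93041252 134.86133033] [ 0.19388767 -0.03320377 -0.68176075] 53.95460844100188
(array([-2. , -0.3, 32. ]), np.float64(569.125), np.uint64(12412))
```

View pics/c6.png

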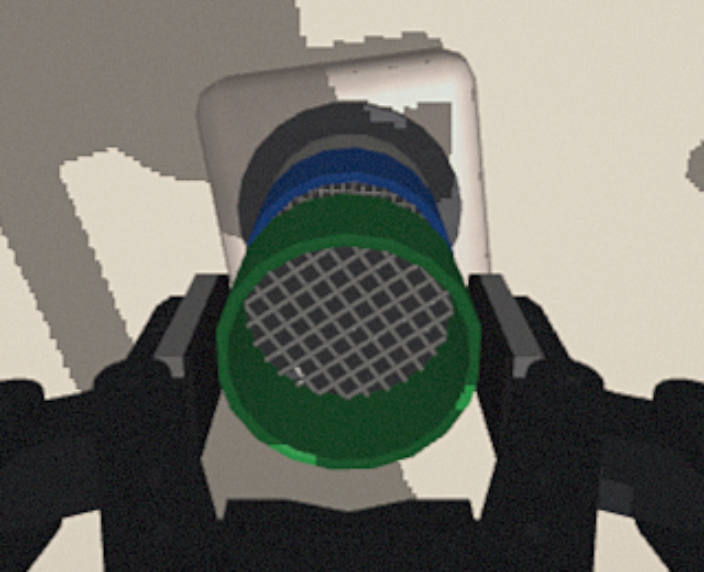

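Green hangs centred over blue in y. Nudging 1 mm in +x while lowering.

Emit:
servo_tool:
  fingers: [0.05,0.05,0.05,0.05,0.05,0.05,0.05,0.05]
  linear:
    - [0.001,0,0.004]
    - [0.001,0,0.008]
    - [0.001,0,0.011]
    - [0.001,0,0.012]
    - [0.001,0,0.013]
    - [0.001,0,0.014]
    - [0.001,0,0.014]
    - [0.001,0,0.014]
  rotation:
    - [0,0,0]
    - [0,0,0]
    - [0,0,0]
    - [0,0,0]
    - [0,0,0]
    - [0,0,0]
    - [0,0,0]
    - [0,0,0]

```text
time: 13.7
tool_pos: [557.7, 239.0, 120.4]
tcp_rot: [-180.0, -0.0, -0.0]
ft_force: [-0.3, 0.2, -0.8]
finger_gap: 53.7
grip_force: 32.4
```

Emit:
servo_tool:
  fingers: [0.05,0.05,0.05,0.05]
  linear:
    - [0,0,0.001]
    - [0,0,0.001]
    - [0,0,0.001]
    - [0,0,0.001]
  rotation:
    - [0,0,0]
    - [0,0,0]
    - [0,0,0]
    - [0,0,0]

```text
time: 14.1
tool_pos: [558.0, 239.1, 119.9]
tcp_rot: [-180.0, -0.0, -0.0]
ft_force: [-1.8, -1.0, 5.7]
finger_gap: 54.3
grip_force: 33.0
```

Emit:
servo_tool:
  fingers: [0.056,0.065,0.075,0.085,0.085,0.085]
  linear:
    - [0,0,-0.0005]
    - [0,0,-0.0005]
    - [0,0,-0.0005]
    - [0,0,-0.0005]
    - [0,0,-0.0005]
    - [0,0,-0.0005]
  rotation:
    - [0,0,0]
    - [0,0,0]
    - [0,0,0]
    - [0,0,0]
    - [0,0,0]
    - [0,0,0]

```text
time: 14.7
tool_pos: [557.6, 239.0, 119.7]
tcp_rot: [180.0, 0.0, -0.0]
ft_force: [0.2, 0.6, -0.6]
finger_gap: 84.8
grip_force: 0.0
```

Emit:
servo_tool:
  fingers: [0.085,0.085,0.085,0.085,0.085,0.085]
  linear:
    - [0,0,-0.02]
    - [0,0,-0.06]
    - [0,0,-0.09]
    - [0,0,-0.1]
    - [0,0,-0.1]
    - [0,0,-0.1]
  rotation:
    - [0,0,0]
    - [0,0,0]
    - [0,0,0]
    - [0,0,0]
    - [0,0,0]
    - [0,0,0]

```text
time: 15.3
tool_pos: [557.1, 238.9, 218.3]
tcp_rot: [180.0, 0.1, 0.0]
ft_force: [-0.3, -0.8, -1.0]
finger_gap: 84.9
grip_force: 0.0
```

Run:
```python
from h import *
s=snap('wrist','w7');q=r.sense();print(q['time'],q['tool_pos'],q['ft_force'],q['finger_gap'])
M=masks(s);print(fit(s,M['green'],556,238,[(28,122),(28,96)]));print(hold(s,M['green'],np.array([556,238,122.]),SV,33))
```

```text
15.35 [556.73636719 238.70117265 217.52689916] [ 0.02998075 -0.68589509  0.02264378] 84.83339578110149
(array([556.8, 239.1]), np.float64(138.25), np.uint64(4255))
(array([-0.2,  1. , 36.4]), np.float64(66.0), np.uint64(4255))
```

Green is seated (fit 556.8, 239.1, concentric with blue). Going to yellow.

Emit:
servo_tool:
  fingers: [0.085,0.085,0.085,0.085,0.085,0.085,0.085,0.085,0.085,0.085]
  linear:
    - [-0.1177,0.3868,0]
    - [-0.1177,0.3868,0]
    - [-0.1177,0.3868,0]
    - [-0.1177,0.3868,0]
    - [-0.1177,0.3868,0]
    - [-0.1177,0.3868,0]
    - [-0.1177,0.3868,0.04]
    - [-0.1177,0.3868,0.08]
    - [-0.1177,0.3868,0.08]
    - [-0.1177,0.3868,0.08]
  rotation:
    - [0,0,0]
    - [0,0,0]
    - [0,0,0]
    - [0,0,0]
    - [0,0,0]
    - [0,0,0]
    - [0,0,0]
    - [0,0,0]
    - [0,0,0]
    - [0,0,0]

```text
time: 16.35
tool_pos: [435.2, -148.5, 133.6]
tcp_rot: [-179.8, 0.6, -0.2]
ft_force: [-0.6, 0.8, 1.0]
finger_gap: 85.1
grip_force: 0.0
```

Run:
```python
from h import *
s=snap('wrist','w8');q=r.sense();print(q['time'],q['tool_pos'],q['ft_force'],q['finger_gap'])
M=masks(s);print(fit(s,M['yellow'],440,-148,SV))
print(fit(s,M['lid'],564,-72,LID))
```

```text
16.4 [ 436.9811243  -147.68068364  136.05662177] [-0.04891654  0.1524492   1.1218435 ] 85.20458784019748
(array([ 439.6, -147.3]), np.float64(136.0), np.uint64(4153))
(array([564.3, -71.9]), np.float64(126.0), np.uint64(5300))
```

Emit:
servo_tool:
  fingers: [0.085,0.085,0.085,0.085,0.085,0.085]
  linear:
    - [0,-0.0005,0.04]
    - [0,-0.0005,0.08]
    - [0,-0.0005,0.1]
    - [0,-0.0005,0.1105]
    - [0,-0.0005,0.1105]
    - [0,-0.0005,0.1105]
  rotation:
    - [0,0,0]
    - [0,0,0]
    - [0,0,0]
    - [0,0,0]
    - [0,0,0]
    - [0,0,0]

```text
time: 17.0
tool_pos: [441.2, -147.2, 30.6]
tcp_rot: [180.0, -0.1, 0.0]
ft_force: [0.6, -0.6, 0.4]
finger_gap: 84.9
grip_force: 0.0
```

Emit:
servo_tool:
  fingers: [0.065,0.05,0.05,0.05,0.05,0.05,0.05,0.05]
  linear:
    - [0,0,0]
    - [0,0,0]
    - [0,0,0]
    - [0,0,0]
    - [0,0,0]
    - [0,0,0]
    - [0,0,0]
    - [0,0,0]
  rotation:
    - [0,0,0]
    - [0,0,0]
    - [0,0,0]
    - [0,0,0]
    - [0,0,0]
    - [0,0,0]
    - [0,0,0]
    - [0,0,0]
  force: 30

```text
time: 17.8
tool_pos: [441.2, -147.7, 31.1]
tcp_rot: [180.0, -0.1, -0.0]
ft_force: [-1.5, 1.6, 7.9]
finger_gap: 55.9
grip_force: 30.3
```

Emit:
servo_tool:
  fingers: [0.05,0.05,0.05,0.05,0.05,0.05,0.05]
  linear:
    - [0,0,-0.01]
    - [0,0,-0.03]
    - [0,0,-0.07]
    - [0,0,-0.11]
    - [0,0,-0.15]
    - [0,0,-0.17]
    - [0,0,-0.17]
  rotation:
    - [0,0,0]
    - [0,0,0]
    - [0,0,0]
    - [0,0,0]
    - [0,0,0]
    - [0,0,0]
    - [0,0,0]

```text
time: 18.5
tool_pos: [442.2, -148.3, 204.3]
tcp_rot: [179.8, -0.4, -0.0]
ft_force: [0.2, -0.6, -1.4]
finger_gap: 55.5
grip_force: 32.3
```

Run:
```python
from h import *
s=snap('wrist','w9');q=r.sense();print(q['time'],q['tool_pos'],q['ft_force'],q['finger_gap'])
M=masks(s);print(hold(s,M['yellow'],q['tool_pos'],SV,30))
```

```text
18.55 [ 441.05643912 -147.80754519  201.59524614] [ 0.63820718 -0.92584315 -2.05899123] 55.54550281767397
(array([-1.3, -0.6, 29.7]), np.float64(203.0), np.uint64(11946))
```

Emit:
servo_tool:
  fingers: [0.05,0.05,0.05,0.05,0.05,0.05,0.05,0.05,0.05,0.05]
  linear:
    - [0.003,-0.01,0]
    - [0.009,-0.03,0]
    - [0.018,-0.06,0]
    - [0.03,-0.098,0]
    - [0.042,-0.138,0]
    - [0.054,-0.178,0]
    - [0.067,-0.219,0]
    - [0.079,-0.26,0]
    - [0.091,-0.3,0]
    - [0.102,-0.335,0]
  rotation:
    - [0,0,0]
    - [0,0,0]
    - [0,0,0]
    - [0,0,0]
    - [0,0,0]
    - [0,0,0]
    - [0,0,0]
    - [0,0,0]
    - [0,0,0]
    - [0,0,0]

```text
time: 19.55
tool_pos: [540.6, 190.4, 196.7]
tcp_rot: [180.0, 0.2, 0.0]
ft_force: [-0.2, -0.4, -0.7]
finger_gap: 55.2
grip_force: 32.3
```

Emit:
servo_tool:
  fingers: [0.05,0.05,0.05,0.05,0.05,0.05,0.05,0.05]
  linear:
    - [0.008,-0.027,0]
    - [0.013,-0.043,0]
    - [0.0158,-0.0515,0]
    - [0.0158,-0.0515,0.01]
    - [0.0158,-0.0515,0.025]
    - [0.0158,-0.0515,0.038]
    - [0.0158,-0.0515,0.038]
    - [0.0158,-0.0515,0.038]
  rotation:
    - [0,0,0]
    - [0,0,0]
    - [0,0,0]
    - [0,0,0]
    - [0,0,0]
    - [0,0,0]
    - [0,0,0]
    - [0,0,0]

```text
time: 20.35
tool_pos: [557.2, 238.3, 160.3]
tcp_rot: [180.0, 0.1, -0.1]
ft_force: [0.9, 0.4, -0.7]
finger_gap: 55.1
grip_force: 32.3
```

Run:
```python
from h import *
s=snap('wrist','w10');q=r.sense();print(q['time'],q['tool_pos'],q['ft_force'],q['finger_gap'])
M=masks(s);print(hold(s,M['yellow'],q['tool_pos'],SV,30))
cv2.imwrite('pics/c10.png',cv2.resize(s['frame'][120:380,160:480,::-1],None,fx=2.2,fy=2.2))
```

```text
20.4 [557.84060184 238.65577309 161.3344661 ] [-0.08362162  0.14795664 -0.65155469] 55.6617193888675
(array([-2.8, -0.5, 33.2]), np.float64(171.5), np.uint64(11987))
```

View pics/c10.png

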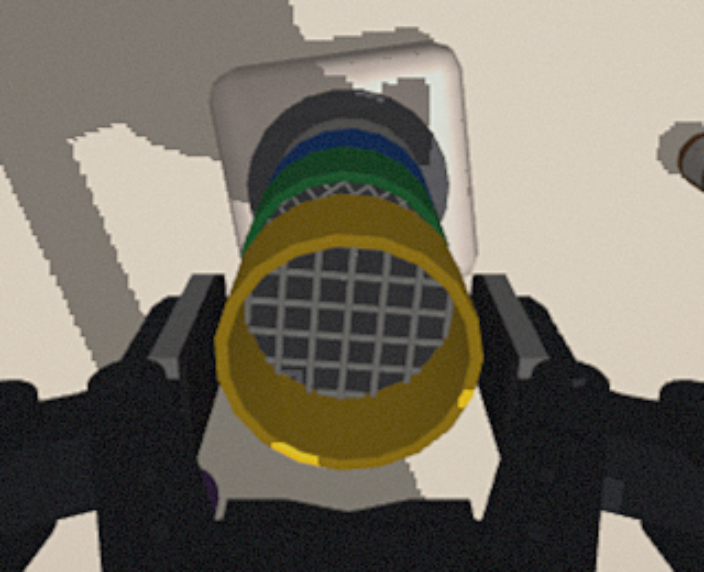

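Yellow is level and aligned over green. Lowering with a 1 mm +x correction.

Emit:
servo_tool:
  fingers: [0.05,0.05,0.05,0.05,0.05,0.05,0.05,0.05]
  linear:
    - [0.001,-0.0003,0.004]
    - [0.001,-0.0003,0.008]
    - [0.001,-0.0003,0.011]
    - [0.001,-0.0003,0.012]
    - [0.001,-0.0003,0.013]
    - [0.001,-0.0003,0.014]
    - [0.001,-0.0003,0.014]
    - [0.001,-0.0003,0.014]
  rotation:
    - [0,0,0]
    - [0,0,0]
    - [0,0,0]
    - [0,0,0]
    - [0,0,0]
    - [0,0,0]
    - [0,0,0]
    - [0,0,0]

```text
time: 21.2
tool_pos: [558.8, 239.5, 147.4]
tcp_rot: [-180.0, -0.0, 0.0]
ft_force: [-0.7, 0.9, -1.7]
finger_gap: 55.3
grip_force: 32.3
```

Emit:
servo_tool:
  fingers: [0.05,0.05,0.05,0.05]
  linear:
    - [0,0,0.001]
    - [0,0,0.001]
    - [0,0,0.001]
    - [0,0,0.001]
  rotation:
    - [0,0,0]
    - [0,0,0]
    - [0,0,0]
    - [0,0,0]

```text
time: 21.6
tool_pos: [558.8, 239.5, 146.3]
tcp_rot: [-180.0, -0.0, -0.0]
ft_force: [-0.4, 0.3, -0.7]
finger_gap: 55.5
grip_force: 32.3
```

Emit:
servo_tool:
  fingers: [0.05,0.05,0.05,0.05]
  linear:
    - [0,0,0.0007]
    - [0,0,0.0012]
    - [0,0,0.0012]
    - [0,0,0.0012]
  rotation:
    - [0,0,0]
    - [0,0,0]
    - [0,0,0]
    - [0,0,0]

```text
time: 22.0
tool_pos: [559.1, 239.6, 146.2]
tcp_rot: [-180.0, -0.1, 0.0]
ft_force: [-2.3, -1.1, 4.8]
finger_gap: 55.4
grip_force: 32.8
```

Emit:
servo_tool:
  fingers: [0.056,0.065,0.075,0.085,0.085,0.085]
  linear:
    - [0,0,-0.0005]
    - [0,0,-0.0005]
    - [0,0,-0.0005]
    - [0,0,-0.0005]
    - [0,0,-0.0005]
    - [0,0,-0.0005]
  rotation:
    - [0,0,0]
    - [0,0,0]
    - [0,0,0]
    - [0,0,0]
    - [0,0,0]
    - [0,0,0]

```text
time: 22.6
tool_pos: [558.8, 239.5, 145.5]
tcp_rot: [180.0, 0.0, -0.0]
ft_force: [0.4, 0.1, -0.7]
finger_gap: 85.2
grip_force: 0.0
```

Emit:
servo_tool:
  fingers: [0.085,0.085,0.085,0.085,0.085,0.085]
  linear:
    - [0,0,-0.02]
    - [0,0,-0.06]
    - [0,0,-0.08]
    - [0,0,-0.08]
    - [0,0,-0.08]
    - [0,0,-0.08]
  rotation:
    - [0,0,0]
    - [0,0,0]
    - [0,0,0]
    - [0,0,0]
    - [0,0,0]
    - [0,0,0]

```text
time: 23.2
tool_pos: [558.0, 239.3, 224.0]
tcp_rot: [180.0, 0.1, 0.0]
ft_force: [-0.1, -0.5, -1.0]
finger_gap: 85.0
grip_force: 0.0
```

Run:
```python
from h import *
s=snap('wrist','w11');q=r.sense();print(q['time'],q['tool_pos'],q['ft_force'],q['finger_gap'])
M=masks(s);print(fit(s,M['yellow'],556,238,[(28,148),(28,122)]))
print(fit(s,M['lid'],564,-72,LID))
```

```text
23.25 [557.9314183  239.20296096 223.76235958] [0.2189822  0.8390905  0.25875213] 85.01149659174881
(array([557.9, 239.4]), np.float64(113.25), np.uint64(5115))
(array([564. , -72.6]), np.float64(150.25), np.uint64(2833))
```

Yellow is seated (557.9, 239.4). Now the lid.

Emit:
servo_tool:
  fingers: [0.085,0.085,0.085,0.085,0.085,0.085,0.085,0.085,0.085,0.085]
  linear:
    - [0.0054,0.3115,0]
    - [0.0054,0.3115,0]
    - [0.0054,0.3115,0]
    - [0.0054,0.3115,0]
    - [0.0054,0.3115,0]
    - [0.0054,0.3115,0.03]
    - [0.0054,0.3115,0.07]
    - [0.0054,0.3115,0.1]
    - [0.0054,0.3115,0.1]
    - [0.0054,0.3115,0.1]
  rotation:
    - [0,0,0]
    - [0,0,0]
    - [0,0,0]
    - [0,0,0]
    - [0,0,0]
    - [0,0,0]
    - [0,0,0]
    - [0,0,0]
    - [0,0,0]
    - [0,0,0]

```text
time: 24.25
tool_pos: [563.3, -71.6, 124.9]
tcp_rot: [-180.0, 0.2, 0.0]
ft_force: [1.5, 0.4, 0.4]
finger_gap: 85.0
grip_force: 0.0
```

Run:
```python
from h import *
s=snap('wrist','w12');q=r.sense();print(q['time'],q['tool_pos'],q['ft_force'],q['finger_gap'])
H=cv2.cvtColor(s['frame'],cv2.COLOR_RGB2HSV)
M=masks(s)['lid'].copy();M[250:]=0;print(fit(s,M,564,-72,LID))
cv2.imwrite('pics/c12.png',s['frame'][:,:,::-1])
```

```text
24.3 [564.74105753 -71.65734504 126.7540256 ] [ 0.83736011 -0.53242013  0.47984296] 85.11619859436387
(array([563.9, -72.3]), np.float64(147.875), np.uint64(4216))
```

View pics/c12.png

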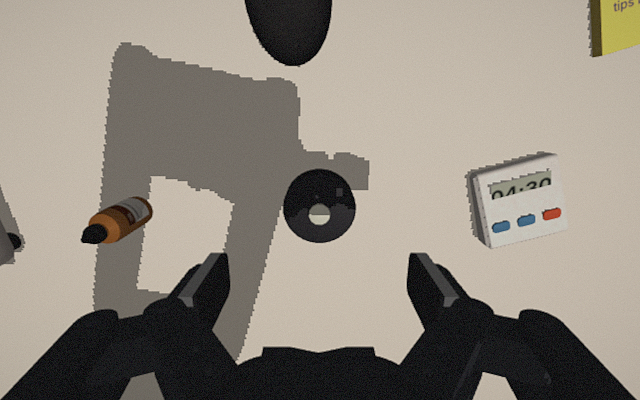

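The lid is at (320,206), centred between the fingers. Descending and gripping.

Emit:
servo_tool:
  fingers: [0.085,0.085,0.085,0.085,0.085,0.085]
  linear:
    - [0,0,0.04]
    - [0,0,0.075]
    - [0,0,0.092]
    - [0,0,0.099]
    - [0,0,0.099]
    - [0,0,0.099]
  rotation:
    - [0,0,0]
    - [0,0,0]
    - [0,0,0]
    - [0,0,0]
    - [0,0,0]
    - [0,0,0]

```text
time: 24.9
tool_pos: [566.1, -72.0, 29.0]
tcp_rot: [180.0, -0.2, 0.0]
ft_force: [0.3, 0.3, 0.5]
finger_gap: 84.9
grip_force: 0.0
```

Emit:
servo_tool:
  fingers: [0.065,0.05,0.05,0.05,0.05,0.05,0.05,0.05]
  linear:
    - [0,0,0]
    - [0,0,0]
    - [0,0,0]
    - [0,0,0]
    - [0,0,0]
    - [0,0,0]
    - [0,0,0]
    - [0,0,0]
  rotation:
    - [0,0,0]
    - [0,0,0]
    - [0,0,0]
    - [0,0,0]
    - [0,0,0]
    - [0,0,0]
    - [0,0,0]
    - [0,0,0]
  force: 30

```text
time: 25.7
tool_pos: [565.3, -72.2, 28.4]
tcp_rot: [180.0, -0.1, -0.0]
ft_force: [-1.9, 1.6, 7.5]
finger_gap: 54.8
grip_force: 30.9
```

Emit:
servo_tool:
  fingers: [0.05,0.05,0.05,0.05,0.05,0.05,0.05,0.05]
  linear:
    - [0,0,-0.01]
    - [0,0,-0.03]
    - [0,0,-0.07]
    - [0,0,-0.11]
    - [0,0,-0.15]
    - [0,0,-0.18]
    - [0,0,-0.19]
    - [0,0,-0.19]
  rotation:
    - [0,0,0]
    - [0,0,0]
    - [0,0,0]
    - [0,0,0]
    - [0,0,0]
    - [0,0,0]
    - [0,0,0]
    - [0,0,0]

```text
time: 26.5
tool_pos: [565.3, -72.2, 219.0]
tcp_rot: [179.9, -0.2, -0.0]
ft_force: [-0.2, 0.5, -1.8]
finger_gap: 54.9
grip_force: 32.2
```

Run:
```python
from h import *
s=snap('wrist','w13');q=r.sense();print(q['time'],q['tool_pos'],q['ft_force'],q['finger_gap'])
f=s['frame']
# white knob centre (bright low-saturation blob near centre)
u,v=proj(s,q['tool_pos']+np.array([0,0,12]));print(u,v)
sub=f[int(v)-50:int(v)+50,int(u)-50:int(u)+50].min(2); m=(sub>120).astype(np.uint8)
n,l,st,c=cv2.connectedComponentsWithStats(m);print(st[1:].tolist(),(c[1:]+[int(u)-50,int(v)-50]).round(1).tolist())
```

```text
26.55 [564.2288817  -72.01483587 216.60836517] [ 0.08299061 -0.10213261 -1.39635804] 54.79712393444117
317.1371489025046 291.71300074128715
[[0, 0, 2, 4, 6], [0, 65, 100, 35, 1675]] [[267.3, 242.2], [315.0, 330.7]]
```

Emit:
servo_tool:
  fingers: [0.05,0.05,0.05,0.05,0.05,0.05,0.05,0.05,0.05,0.05]
  linear:
    - [0,-0.01,0]
    - [-0.001,-0.03,0]
    - [-0.001,-0.06,0]
    - [-0.002,-0.098,0]
    - [-0.002,-0.138,0]
    - [-0.003,-0.178,0]
    - [-0.004,-0.215,0]
    - [-0.005,-0.25,0]
    - [-0.0052,-0.28,0]
    - [-0.0052,-0.3,0]
  rotation:
    - [0,0,0]
    - [0,0,0]
    - [0,0,0]
    - [0,0,0]
    - [0,0,0]
    - [0,0,0]
    - [0,0,0]
    - [0,0,0]
    - [0,0,0]
    - [0,0,0]

```text
time: 27.55
tool_pos: [557.0, 230.6, 213.7]
tcp_rot: [180.0, 0.2, 0.1]
ft_force: [0.9, -0.8, -0.4]
finger_gap: 54.6
grip_force: 32.2
```

Emit:
servo_tool:
  fingers: [0.05,0.05,0.05,0.05,0.05,0.05,0.05]
  linear:
    - [0,-0.0085,0]
    - [0,-0.0114,0]
    - [0,-0.0114,0.01]
    - [0,-0.0114,0.022]
    - [0,-0.0114,0.032]
    - [0,-0.0114,0.032]
    - [0,-0.0114,0.032]
  rotation:
    - [0,0,0]
    - [0,0,0]
    - [0,0,0]
    - [0,0,0]
    - [0,0,0]
    - [0,0,0]
    - [0,0,0]

```text
time: 28.25
tool_pos: [558.7, 238.8, 183.9]
tcp_rot: [180.0, 0.1, -0.0]
ft_force: [0.2, 0.2, 0.4]
finger_gap: 54.7
grip_force: 32.2
```

Run:
```python
from h import *
s=snap('wrist','w14');q=r.sense();print(q['time'],q['tool_pos'],q['ft_force'],q['finger_gap'])
cv2.imwrite('pics/c14.png',cv2.resize(s['frame'][120:380,160:480,::-1],None,fx=2.4,fy=2.2))
o=np.array([557.7,239.4,q['tool_pos'][2]-28.4])
print('knob top exp',proj(s,o+[0,0,41]),'yellow rim top exp',proj(s,[557.7+28,239.4,148]))
```

```text
28.3 [559.11713341 239.03981178 184.65662646] [-1.5012687  -0.46350678 -0.65816798] 54.43719287346112
knob top exp (np.float64(316.12590370585053), np.float64(296.88860269550344)) yellow rim top exp (np.float64(316.55724912447033), np.float64(199.23243314280182))
```

View pics/c14.png

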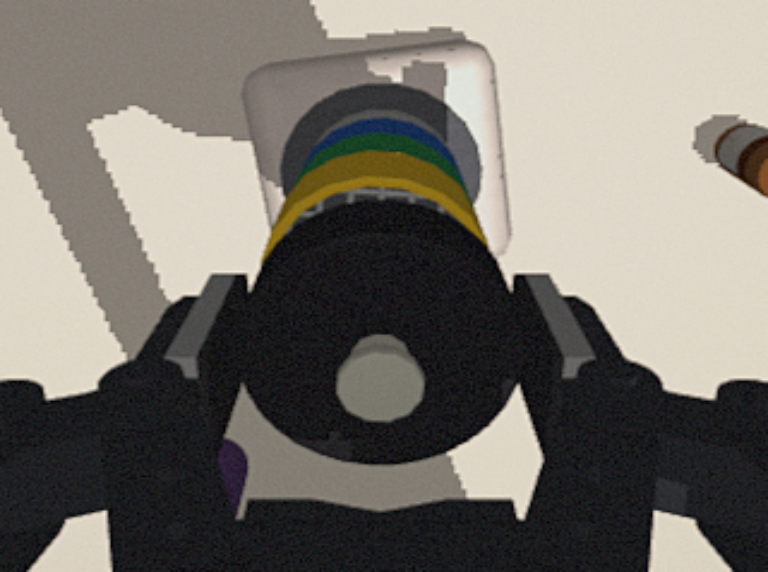

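The lid is over yellow with its knob at (318,292). It's aligned within the foot's capture range, so I'm lowering it.

Emit:
servo_tool:
  fingers: [0.05,0.05,0.05,0.05,0.05,0.05,0.05,0.05]
  linear:
    - [-0.0005,-0.0003,0.004]
    - [-0.0005,-0.0003,0.008]
    - [-0.0005,-0.0003,0.011]
    - [-0.0005,-0.0003,0.012]
    - [-0.0005,-0.0003,0.013]
    - [-0.0005,-0.0003,0.014]
    - [-0.0005,-0.0003,0.014]
    - [-0.0005,-0.0003,0.014]
  rotation:
    - [0,0,0]
    - [0,0,0]
    - [0,0,0]
    - [0,0,0]
    - [0,0,0]
    - [0,0,0]
    - [0,0,0]
    - [0,0,0]

```text
time: 29.1
tool_pos: [558.5, 239.7, 170.7]
tcp_rot: [-180.0, -0.0, -0.0]
ft_force: [-0.4, -0.1, -0.6]
finger_gap: 54.4
grip_force: 32.2
```

Emit:
servo_tool:
  fingers: [0.05,0.05,0.05,0.05]
  linear:
    - [0,0,0.0007]
    - [0,0,0.0015]
    - [0,0,0.0015]
    - [0,0,0.0015]
  rotation:
    - [0,0,0]
    - [0,0,0]
    - [0,0,0]
    - [0,0,0]

```text
time: 29.5
tool_pos: [558.7, 239.8, 169.4]
tcp_rot: [-180.0, -0.0, -0.0]
ft_force: [0.9, 0.3, 1.2]
finger_gap: 54.7
grip_force: 32.3
```

Just at expected contact (169.4); one small step more to confirm.

Emit:
servo_tool:
  fingers: [0.05,0.05,0.05,0.05]
  linear:
    - [0,0,0.0005]
    - [0,0,0.001]
    - [0,0,0.001]
    - [0,0,0.001]
  rotation:
    - [0,0,0]
    - [0,0,0]
    - [0,0,0]
    - [0,0,0]

```text
time: 29.9
tool_pos: [558.9, 239.8, 169.3]
tcp_rot: [-180.0, -0.1, 0.0]
ft_force: [-2.6, -1.1, 7.3]
finger_gap: 54.7
grip_force: 32.9
```

Emit:
servo_tool:
  fingers: [0.056,0.065,0.075,0.085,0.085,0.085]
  linear:
    - [0,0,-0.0005]
    - [0,0,-0.0005]
    - [0,0,-0.0005]
    - [0,0,-0.0005]
    - [0,0,-0.0005]
    - [0,0,-0.0005]
  rotation:
    - [0,0,0]
    - [0,0,0]
    - [0,0,0]
    - [0,0,0]
    - [0,0,0]
    - [0,0,0]

```text
time: 30.5
tool_pos: [558.4, 239.7, 168.4]
tcp_rot: [180.0, 0.0, -0.0]
ft_force: [-0.9, 0.4, 0.5]
finger_gap: 85.4
grip_force: 0.0
```

Emit:
servo_tool:
  fingers: [0.085,0.085,0.085,0.085,0.085,0.085,0.085,0.085]
  linear:
    - [0,0,-0.02]
    - [0,0,-0.06]
    - [0,0,-0.09]
    - [0,0,-0.1]
    - [0,0.05,-0.1]
    - [0,0.1,-0.1]
    - [0,0.15,-0.1]
    - [0,0.15,-0.1]
  rotation:
    - [0,0,0]
    - [0,0,0]
    - [0,0,0]
    - [0,0,0]
    - [0,0,0]
    - [0,0,0]
    - [0,0,0]
    - [0,0,0]

```text
time: 31.3
tool_pos: [558.3, 84.2, 267.6]
tcp_rot: [179.9, 0.1, -0.3]
ft_force: [0.7, 0.5, -1.2]
finger_gap: 85.4
grip_force: 0.0
```

Run:
```python
from h import *
s=snap('wrist','w15');q=r.sense();print(q['time'],q['tool_pos'],q['ft_force'])
c=snap('scene','s15')
M=masks(s)['lid'].copy();print(fit(s,M,558,239,[(28,170),(28,148)]))
for z in(70,96,122,148,170,182): print(z,[np.round(proj(k,[556.5,238.8,z])) for k in(s,c)])
a=cv2.resize(s['frame'][:300,0:320],(400,375));u,v=map(int,proj(c,[556,239,110]));b=cv2.resize(c['frame'][v-47:v+47,u-50:u+50],(400,375),interpolation=cv2.INTER_CUBIC)
cv2.imwrite('pics/c15.png',np.hstack([a,b])[:,:,::-1])
```

```text
31.35 [558.29240317  86.80799098 267.69317363] [ 0.6181841   1.12443377 -0.87017976]
(array([269.6, 292.5]), np.float64(1224.0), np.uint64(1224))
70 [array([174., 182.]), array([228., 209.])]
96 [array([163., 188.]), array([226., 200.])]
122 [array([149., 195.]), array([225., 191.])]
148 [array([133., 204.]), array([223., 182.])]
170 [array([116., 213.]), array([221., 174.])]
182 [array([106., 218.]), array([221., 169.])]
```

I've used my 14 pictures, so this last check is numeric.

Run:
```python
from h import *
s=dict(np.load('pics/w15.npz'));M=masks(s);H=cv2.cvtColor(s['frame'],cv2.COLOR_RGB2HSV)
roi=np.zeros((400,640),bool);roi[150:270,50:165]=1
L=(H[...,2]<75)&(H[...,1]<110)&roi
n,l,st,c=cv2.connectedComponentsWithStats(L.astype(np.uint8));k=1+np.argmax(st[1:,4]);print(st[k],c[k])
print(fit(s,l==k,557,239,[(28,170),(28,148)]))
m=(s['frame'].min(2)>105)&roi;m[:195]=0;m[240:]=0;m[:,:85]=0;m[:,127:]=0
n,l2,st,c=cv2.connectedComponentsWithStats(m.astype(np.uint8));print('knob',[(st[i,4],c[i].round(1)) for i in range(1,n) if st[i,4]>20])
print('exp',proj(s,[557.7,239.3,182]))
```

```text
[  79  172   85   73 3509] [120.33627814 207.16984896]
(array([557. , 239.7]), np.float64(237.625), np.uint64(4810))
knob [(np.int32(175), array([100.8, 217. ])), (np.int32(111), array([ 89.7, 234.7]))]
exp (np.float64(104.89420074756191), np.float64(216.67036554166086))
```

```bash
python3 -c "
from bench import r
print(r.hand_in())"
```

```text
the job is handed in; nothing more can be done
None
```

The column is stacked on the pan in the order asked (blue, green, yellow, black lid) and handed in at about 31 s; contact heights and image fits show each part seated and concentric to within about 2 mm, though the lid's final check was numeric only. The red sieve, bottles and timer were never handled.

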